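# Free a melon from the ratchet hold-down

## Robot

A 7-joint arm with a two-finger parallel gripper is mounted at the origin on the work surface. World frame = base frame: x ahead of the robot, y to its left, z up, the work surface at z = 0. Lengths are in mm, angles in rad, forces in N, time in s.
With the tool pointing down it reaches from about 400 to 875 mm from the base axis. Payload 6.5 kg.
Tool frame: the origin (TCP) lies on the centre line of the jaws, within the pads' length; the fingertips stand 11 mm ahead of it and the grasp point (between the pads) lies 8 mm behind it (r.nose_length is the distance from the TCP to the fingertips, in mm); z points along the fingers, y is the line along which they close (so a half turn about z gives the same grasp; the last joint's range is limited). The gripper opens to 88 mm and grips with 3 to 60 N. Pads are 18 mm wide; open, the fingers measure 123 mm over their backs; the gripper's body (75 mm by 187 mm) begins 45 mm behind the grasp point.
Start: joints at [1.268, 0.536, -0.004, 1.538, 0.003, 1.067, -0.071], TCP at [152.482, -631.854, 249.716] pointing down, gripper open.
Joint ranges: [-2.7, 2.7], [-0.37, 2.16], [-1.27, 1.26], [0.24, 2.4], [-1.31, 4.45], [0.19, 1.91], [-2.76, 2.76]. Speed limits (rad/s): [2.39, 2.39, 3.14, 3.14, 3.14, 3.14, 3.14].

## Interface

Orientations are given as a rotation vector (axis times angle).
In Python, from workcell import monitor, eyes, r, look_for gives the robot as it stands.
- The arm moves only by the tool servo_tool, never from a script. Its argument "moves" is text: rows parted by semicolons, each of 7 numbers parted by spaces: the turn, a rotation vector about the tool's x, y, z in degrees, then the shift along the tool's x, y, z in m, then the finger opening in m, from 0 to 0.0881. A call has 1 to 20 rows; each row is the pose to reach, as a shift and turn from the pose commanded when the call began, along the tool's axes at that moment; what a row does not reach only later rows make up. A row lasts 1/8 s, in which the tool goes at most 62.5 mm and 10.7 degrees, less where a joint would pass 70% of its speed; a pose out of reach is approached as far as the arm can. A call with a gripper value outside its range is refused whole. The fingers move at their own pace and stop on an object; "newtons" is the grip in N (left out, the last holds). Time passes only in rows, so rows that repeat a pose let the fingers close. It gives the time, the measured TCP pose, the force, the opening and the grip force at its end, in the units of the state.
- monitor.get_state(): the state, without advancing time (a new reading comes with each control period).
- eyes.grab_frame(name): name is "side" or "top" or "wrist"; returns a dict with "img" (480x640x3 uint8, red, green, blue), "K" (3x3 intrinsics, pixels), "rvec" (rotation vector, rad) and "tvec" (3), from world to camera coordinates, as OpenCV has them. Camera axes: x right, y down, z forward; pixel columns grow to the right and rows downward; lengths in mm; the calibration is good to about 2 mm. A picture is of the moment at which its call begins. There is no depth.
- r.close_job(): hands the job in; it is judged then, once.
Trained networks look in a picture, given as the dict that the camera call returned (one of the last four; its "shot" number tells which), for a name from the list of things; names that differ only in an ending like _2 or _b are one class to them, and where a whole thing is asked for, a point or a joint stands for the part that bears it (a point fixed in the world has none). Each returns a list of dicts, best first, with "score" (0 to 1); they miss things now and then, are a little off and sometimes report something else, mostly with a low value. They report only what shows in the picture. A call takes as long as a camera call.
- look_for(target, picture): "rect" ([left, top, right, bottom] in pixels, round what is visible of it).
The state is a dict: "t": time; "joint_positions": joint angles; "qvel": joint speeds; "joint_efforts": joint torques, N m; "position": TCP position; "ee_rot": TCP orientation; "force": force on the tool from outside, world axes, zero at the start; "wrist_torque": the same for the moment, N m; "finger_gap": finger opening in mm; "grip_force": force on a finger pad.
Only numpy, scipy, OpenCV 4.12 (cv2) and the standard library are available. Lean on these libraries where they do the work, as an engineer would, in place of code of your own. Each camera call takes 0.05 s, during which the arm holds its last target. There are 200 camera calls.

## Task

Take the whole yellow melon out of the hold-down and lay it in the steel tray. To do so, flip the ratchet pawl right over by its ball-ended handle so that it stays thrown back off the toothed wheel, then turn the knob anticlockwise all the way to its end stop so that the bar swings clear, and only then lift the melon out and lay it down on the tray's floor without dropping it. Leave the pawl thrown back and the bar at its stop, and do not disturb the half melon, bowl, bottle and spoon.

Things in the scene. Friction and masses are not known exactly. Their poses are not given: they have to be found in the camera images.
- holder: Plywood board 290 x 235 x 12 mm, fixed to the table, carrying a hold-down for peeling fruit. Origin at table height on the vertical spindle axis; z up; the pawl stands towards its +x, the melon towards its +y. A horizontal steel toothed wheel of 47 mm radius (top at z 47 mm) turns with the spindle. A 14 mm thick steel stop pin, 98 mm high, stands at (-90, -20) mm.
- cradle (a point): Point on the board's upper surface (z 12 mm) under the melon's place, at y = +130 mm of the holder; its axes are the holder's. Wooden V blocks, 16 mm thick, stand at 36 mm to either side of it along x, 46 mm high above the table, reaching 38 mm either side along y. The 56 mm between them is free for fingers.
- knob (a joint): Turn of spindle, wheel, bar and knob (rad), 0 to 2.0, growing clockwise from above. 0: anticlockwise end stop, bar along the holder's -x, clear of the melon; 1.57: bar along +y, over the melon. Dry friction (0.12 N m) keeps it where it is left. With the pawl down the wheel ratchets clockwise but cannot turn anticlockwise by more than one tooth (0.52 rad).
- knob_grip (a point): Centre of the knob's black grip on the spindle axis, 127 mm above the table: an upright fin 74 mm long, 20 mm wide, z 108 to 146 mm. Its x axis runs along the fin; the steel bar points to its -x. Under the fin are a disc of 28 mm radius and the bar, which is 26 mm wide, z 88 to 100 mm, and reaches 175 mm from the axis.
- pawl (a joint): Tilt of the steel pawl about its horizontal pivot (rad), 0 to 1.35. 0 to about 0.17: down, tooth in the wheel, handle upright; it grows as the handle is pushed outward, away from the spindle (holder's +x). Past about 0.7 it falls over by its own weight and stays at 1.35, its handle lying outward, just above level. A push of about 1 N at the handle moves it.
- pawl_pivot (a point): The pawl's pivot, 56 mm above the table, 95 mm from the spindle axis along the holder's +x; the pivot axis runs along the holder's y. From here a 62 mm flat arm (14 mm wide, 12 mm thick) runs inward over the wheel.
- pawl_ball (a point): Centre of the 22 mm black ball at the top of the pawl's 12 mm thick handle, 68 mm from the pivot (124 mm above the table when the pawl is down).
- melon_center (a point): Centre of a whole small yellow melon lying on its side, 150 mm long, 60 mm thick (an even 60 mm over the middle 88 mm, rounded ends), about 0.4 kg. Its x axis runs along its length. On the V blocks the centre is 54 mm above the table, and the hold-down bar passes 4 mm above it.
- tray: Open stainless steel tray, fixed to the table, 360 mm (its x) x 250 mm (its y), 55 mm high with walls 4 mm thick and a 12 mm rim outside them. Origin at its centre at table height.
- tray_floor (a point): Centre of the tray's floor, upper surface, 4 mm above the table.
- half_melon: Bystander: half a greenish melon, cut face down, 132 mm across, 66 mm high. Origin at the centre of its underside.
- bowl: Bystander: steel bowl, 140 mm across, 55 mm high. Origin at the centre of its underside.
- bottle: Bystander: white plastic bottle, 66 mm across, 190 mm high. Origin at the centre of its underside.
- spoon: Bystander: wooden spoon 220 mm long lying flat. Origin on the table below it, its length along its x.

How it is judged:
By the outcome, as a careful person would: the job done as asked, in the order asked, and still so for the second after the job is handed in, with the robot touching nothing.
It also fails if it takes over 72 s, if anything falls off the work surface, if the arm or the gripper's body presses on something with over 40 N, if the wrist force passes 120 N, or if a joint passes its speed limit or range.

## Working session

There is one attempt and no reset: what is moved stays moved. The work goes in short steps, Python scripts to look and compute and a tool call to move; the robot and the scene stay as the last step left them, time stands still between calls to the robot, and variables do not carry over. Pictures are saved under pics/ and viewed, at most 10 in all, crops included, and the job is handed in when it is done.

Besides the shell and the picture viewer there is one more tool, called as name(argument=value, ...) on one line, values as JSON. servo_tool: Moves the arm, as the interface text tells. Its arguments: {"type":"object","properties":{"moves":{"type":"string"},"newtons":{"type":"number"}},"required":["moves"]}

```bash
mkdir -p pics; ls
cat > h.py <<'E'
from workcell import monitor, eyes, r, look_for
import numpy as np, cv2
from scipy.spatial.transform import Rotation as R
def ray(f,uv):
    Rm=cv2.Rodrigues(np.array(f['rvec'],float))[0]; t=np.array(f['tvec'],float).ravel()
    d=Rm.T@np.linalg.solve(np.array(f['K']),[uv[0],uv[1],1]); return -Rm.T@t,d
def atz(f,uv,z):
    c,d=ray(f,uv); return c+d*(z-c[2])/d[2]
def proj(f,p):
    return cv2.projectPoints(np.array(p,float).reshape(-1,3),np.array(f['rvec'],float),np.array(f['tvec'],float),np.array(f['K'],float),None)[0].reshape(-1,2)
def tri(fs,uvs):
    A=np.zeros((3,3));b=np.zeros(3)
    for f,uv in zip(fs,uvs):
        c,d=ray(f,uv);d=d/np.linalg.norm(d);P=np.eye(3)-np.outer(d,d);A+=P;b+=P@c
    return np.linalg.solve(A,b)
def save(f,n,im=None): cv2.imwrite('pics/'+n+'.png',cv2.cvtColor(f['img'] if im is None else im,cv2.COLOR_RGB2BGR))
E
python3 - <<'E'
from h import *
fs={}
for n in('top','side'):
    f=eyes.grab_frame(n);fs[n]=f;save(f,n+'0');print(n,ray(f,(320,240)))
    for t in 'holder knob_grip pawl_ball pawl_pivot melon_center tray half_melon bowl bottle spoon'.split():
        L=look_for(t,f)[:2]
        print(t,[(np.round(l['rect']).tolist(),round(l['score'],2)) for l in L])
s=monitor.get_state();print(s['position'],R.from_rotvec(s['ee_rot']).as_matrix().round(3),s['t'])
E
```

```text
pics
top (array([ 454.00257183,  -47.38826901, 1695.62401098]), array([ 0.0764173 , -0.01106491, -0.99731341]))
holder [([194.0, 181.0, 284.0, 297.0], 0.61)]
knob_grip [([193.0, 233.0, 273.0, 269.0], 0.92), ([487.0, 250.0, 498.0, 326.0], 0.53)]
pawl_ball [([252.0, 210.0, 266.0, 239.0], 0.6)]
pawl_pivot [([257.0, 208.0, 262.0, 239.0], 0.49)]
melon_center [([191.0, 236.0, 275.0, 270.0], 0.66), ([199.0, 218.0, 226.0, 268.0], 0.64)]
tray [([350.0, 184.0, 468.0, 332.0], 0.57)]
half_melon [([112.0, 264.0, 162.0, 311.0], 0.79)]
bowl []
bottle [([114.0, 200.0, 155.0, 228.0], 0.79)]
spoon [([112.0, 266.0, 160.0, 313.0], 0.57), ([485.0, 251.0, 498.0, 326.0], 0.56)]
side (array([ 363.2312903 , 1126.12774462, 1244.86696461]), array([ 0.15134311, -0.70915497, -0.68863941]))
holder [([248.0, 267.0, 377.0, 372.0], 0.98)]
knob_grip [([306.0, 269.0, 351.0, 336.0], 0.71), ([365.0, 161.0, 421.0, 172.0], 0.34)]
pawl_ball [([294.0, 269.0, 326.0, 298.0], 0.8)]
pawl_pivot [([293.0, 267.0, 321.0, 296.0], 0.61)]
melon_center [([286.0, 318.0, 346.0, 350.0], 0.93), ([236.0, 230.0, 281.0, 266.0], 0.59)]
tray [([299.0, 175.0, 420.0, 240.0], 0.69)]
half_melon [([324.0, 404.0, 380.0, 460.0], 0.78)]
bowl [([235.0, 235.0, 280.0, 267.0], 0.85)]
bottle [([248.0, 366.0, 282.0, 425.0], 0.7)]
spoon [([362.0, 162.0, 421.0, 173.0], 0.74), ([293.0, 270.0, 330.0, 296.0], 0.59)]
[ 152.45872523 -631.83800209  249.70292157] [[ 0.972  0.235 -0.   ]
 [ 0.235 -0.972  0.   ]
 [-0.    -0.    -1.   ]] 1.1
```

View pics/top0.png

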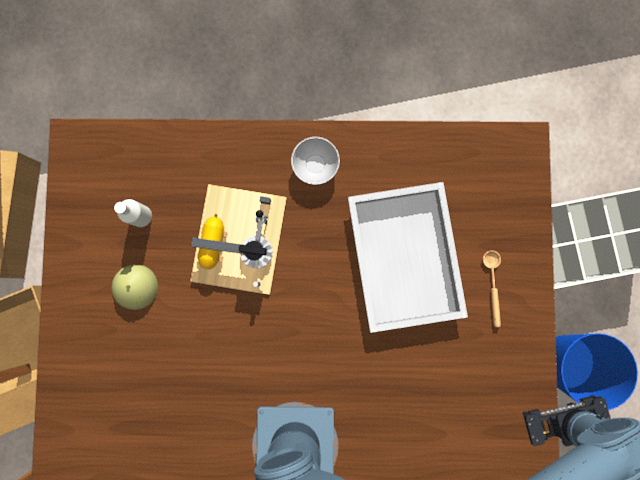

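View pics/side0.png

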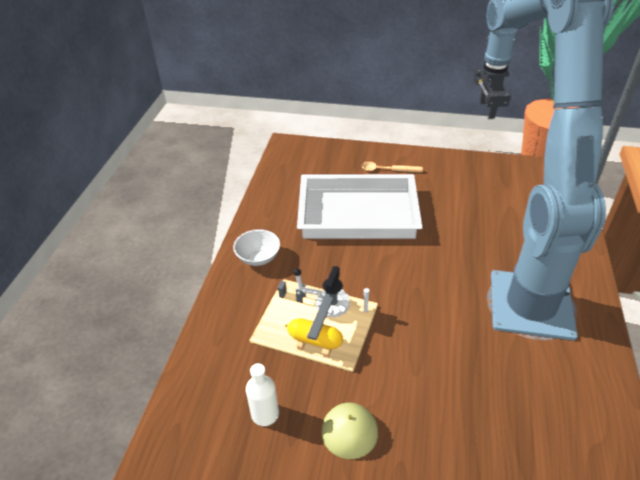

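The top view shows the holder at about (240,240), with knob (256,250), pawl ball (260,214), melon (211,242), and the tray at (408,257). The robot base is at the bottom and image up is +x. I'll zoom in on the holder in both views.

Run:
```python
from h import *
f=eyes.grab_frame('top');g=eyes.grab_frame('side')
a=cv2.resize(f['img'][180:300,185:295],None,fx=4,fy=4,interpolation=cv2.INTER_CUBIC)
b=cv2.resize(g['img'][260:380,245:335+20][:, :],None,fx=4*.85,fy=4,interpolation=cv2.INTER_CUBIC)
b=cv2.resize(g['img'][260:375,245:335],None,fx=4,fy=4,interpolation=cv2.INTER_CUBIC)
b=cv2.copyMakeBorder(b,0,a.shape[0]-b.shape[0],0,0,cv2.BORDER_CONSTANT)
save(f,'crop',np.hstack([a,b]));print(a.shape,b.shape)
```

```text
(480, 440, 3) (480, 360, 3)
```

View pics/crop.png

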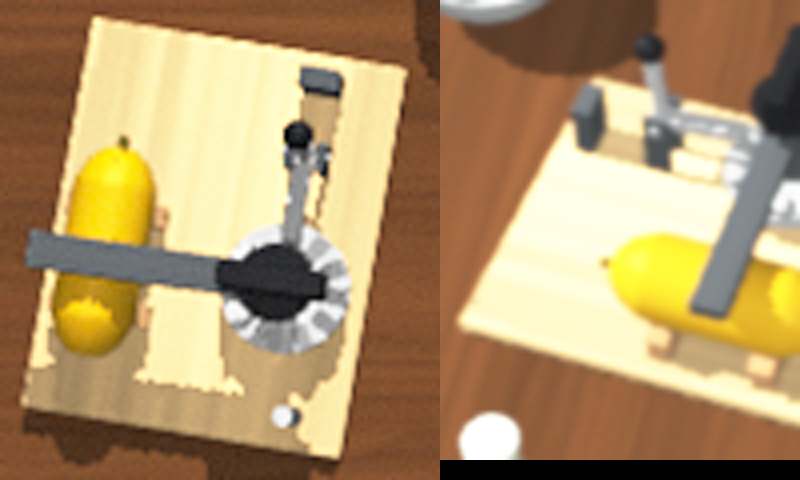

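The crop shows board corners at crop pixels (92,17), (408,67), (342,460) and (22,407). It also shows the knob at (272,281), ball at (299,133), pin at (287,415), bar end at (37,247), and the melon ends at (122,145) and (90,355).

Run:
```python
from h import *
f=eyes.grab_frame('top')
P=lambda u,v,z:atz(f,(185+u/4,180+v/4),z)
c=[P(*q,12) for q in[(92,17),(408,67),(342,460),(22,407)]]
for q in c:print('corner',q.round(0))
xd=(c[0]-c[3]+c[1]-c[2]);print('yaw from board',np.degrees(np.arctan2(xd[1],xd[0])),np.linalg.norm(c[0]-c[3]),np.linalg.norm(c[0]-c[1]))
k=P(272,280,146);pin=P(287,413,98);ball=P(299,133,130);be=P(33,247,100);m1=P(121,146,54);m2=P(88,355,54)
print('knob',k,'pin',pin,'ball',ball,'barend',be,'melon',m1,m2,(m1+m2)/2)
d=be-k;print('bar ang',np.degrees(np.arctan2(d[1],d[0])),np.hypot(*d[:2]))
d=m1-m2;print('melon ang',np.degrees(np.arctan2(d[1],d[0])),np.linalg.norm(d))
# fit holder origin, yaw
from scipy.optimize import least_squares
obs=[((0,0),k),((-90,-20),pin),((95,0),ball)]
def res(p):
    cc,s=np.cos(p[2]),np.sin(p[2]);return np.concatenate([[p[0]+cc*a-s*b-o[0],p[1]+s*a+cc*b-o[1]] for (a,b),o in obs])
so=least_squares(res,[k[0],k[1],0]);print('fit',so.x[:2],np.degrees(so.x[2]),so.fun.round(1))
g=eyes.grab_frame('side')
print('ball tri',tri([f,g],[(185+299/4,180+133/4),(245+(649-440)/4,260+47/4)]))
tc=[atz(f,q,55) for q in[(349,197),(443,184),(467,317),(371,332)]];print('tray',[t.round(0) for t in tc],np.mean(tc,0))
```

```text
corner [745. 266.  12.]
corner [710.  32.  12.]
corner [422.  76.  12.]
corner [458. 309.  12.]
yaw from board -8.645511717474779 290.2640926372093 236.2589098702899
knob [544.1164847  115.09974542 146.        ] pin [455.33648062 108.06959815  98.        ] ball [645.61981862 100.23800817 130.        ] barend [568.09600717 286.02695229 100.        ] melon [644.39952701 234.65074682  54.        ] [494.94883572 254.38198512  54.        ] [569.67418137 244.51636597  54.        ]
bar ang 82.01404634819225 172.60106472763403
melon ang -7.520982246900719 150.74757342888924
fit [547.68390678 114.64119073] -8.410158529573629 [ 3.6 -0.5  0.4 -0.1 -4.   0.5]
ball tri [647.38946933 101.27533341 119.76908413]
tray [array([ 704., -148.,   55.]), array([ 744., -417.,   55.]), array([ 367., -480.,   55.]), array([ 323., -211.,   55.])] [ 534.35707542 -313.70918054   55.        ]
```

Holder origin is about (547,115) with yaw about −8.5°, the knob is at about 1.57 rad, and the tray centre is about (534,−314). I'll move to a point above the gap between knob and pawl ball, fingers closed.

servo_tool(moves="0 0 -68 0.617 -0.610 0.02 0;0 0 -68 0.617 -0.610 0.02 0;0 0 -68 0.617 -0.610 0.02 0;0 0 -68 0.617 -0.610 0.02 0;0 0 -68 0.617 -0.610 0.02 0;0 0 -68 0.617 -0.610 0.02 0;0 0 -68 0.617 -0.610 0.02 0;0 0 -68 0.617 -0.610 0.02 0;0 0 -68 0.617 -0.610 0.02 0;0 0 -68 0.617 -0.610 0.02 0;0 0 -68 0.617 -0.610 0.02 0;0 0 -68 0.617 -0.610 0.02 0;0 0 -68 0.617 -0.610 0.02 0;0 0 -68 0.617 -0.610 0.02 0;0 0 -68 0.617 -0.610 0.02 0;0 0 -68 0.617 -0.610 0.02 0;0 0 -68 0.617 -0.610 0.02 0;0 0 -68 0.617 -0.610 0.02 0;0 0 -68 0.617 -0.610 0.02 0;0 0 -68 0.617 -0.610 0.02 0")

```text
t: 3.8
position: [609.1, 105.6, 229.8]
ee_rot: [2.379, 2.052, 0.0]
force: [-0.0, -0.1, 0.3]
finger_gap: 0.4
grip_force: 0.0
```

Run:
```python
from h import *
f=eyes.grab_frame('wrist');save(f,'w1')
for t in('knob_grip','pawl_ball','melon_center'):print(t,[(np.round(l['rect']).tolist(),round(l['score'],2)) for l in look_for(t,f)[:2]])
b=np.array([645,100,124.]);k=np.array([547,115,146.]);print(proj(f,[b,k]))
s=monitor.get_state();print(s['t'],s['position'],R.from_rotvec(s['ee_rot']).as_matrix().round(3),s['joint_positions'])
```

```text
knob_grip [([200.0, 0.0, 305.0, 291.0], 0.7)]
pawl_ball [([289.0, 215.0, 400.0, 260.0], 0.62), ([496.0, 280.0, 638.0, 415.0], 0.55)]
melon_center [([147.0, 7.0, 361.0, 101.0], 0.56)]
[[376.49894467 244.922751  ]
 [221.41072932 253.57118252]]
4.0 [609.11936232 105.86693692 229.69139527] [[ 0.147  0.989 -0.   ]
 [ 0.989 -0.147 -0.   ]
 [-0.    -0.    -1.   ]] [ 0.12396414  0.55904342 -0.52309786  1.62189573  0.31137603  1.04474958
 -0.63811938]
```

View pics/w1.png

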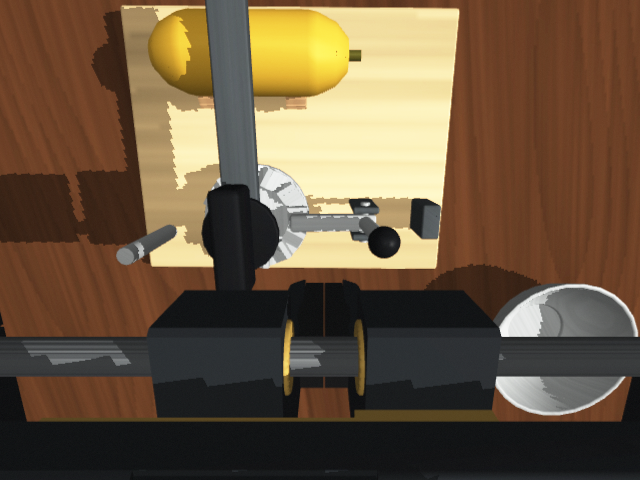

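The wrist view shows the ball at (384,242), fin top centre about (232,238), melon spanning (148..350, ~53), and the board's far edge (122,8)–(459,9).

Run:
```python
from h import *
f=eyes.grab_frame('wrist')
P=lambda u,v,z:atz(f,(u,v),z).round(1)
print('ball',P(384,242,124),'knob',P(231,239,146),'pin',P(125,256,98),'m',P(148,53,54),P(351,53,54))
c=[P(459,9,12),P(122,8,12),P(152,267,12),P(437,268,12)]
# corners in holder: x -? ; print yaw and centre
d=c[0]-c[1];print(c,np.degrees(np.arctan2(d[1],d[0])),np.linalg.norm(d))
d=c[3]-c[2];print(np.degrees(np.arctan2(d[1],d[0])),np.linalg.norm(d))
print('fin ends',P(234,186,146),P(237,290,146), 'bar end', P(224,0,100))
```

```text
ball [650.2 101.7 124. ] knob [554.8 123.6 146. ] pin [458.7 112.2  98. ] m [495.7 257.9  54. ] [650.1 235.   54. ]
[array([749.4, 264.1,  12. ]), array([466.5, 306.8,  12. ]), array([430.7,  78.3,  12. ]), array([714.8,  35. ,  12. ])] -8.583247859907546 286.10435159221186
-8.665824837646465 287.3807578805512
fin ends [563.4 154.9 146. ] [551.6  90.2 146. ] bar end [569.8 267.6 100. ]
```

servo_tool(moves="0 0 0 0 0 0.04 0;0 0 0 0 0 0.08 0;0 0 0 0 0 0.11 0;0 0 0 0 0 0.116 0;0 0 0 0 0.01 0.116 0;0 0 0 0 0.016 0.116 0;0 0 0 0 0.022 0.116 0;0 0 0 0 0.028 0.116 0;0 0 0 0 0.034 0.117 0;0 0 0 0 0.040 0.118 0;0 0 0 0 0.046 0.120 0;0 0 0 0 0.052 0.122 0;0 0 0 0 0.058 0.125 0;0 0 0 0 0.064 0.128 0;0 0 0 0 0.070 0.130 0;0 0 0 0 0.075 0.130 0;0 0 0 0 0.075 0.130 0;0 0 0 0 0.06 0.11 0;0 0 0 0 0.02 0.04 0;0 0 0 0 -0.04 0.0 0")

```text
t: 6.55
position: [590.0, 109.1, 215.3]
ee_rot: [2.379, 2.05, 0.004]
force: [-0.2, 1.0, 0.7]
finger_gap: 0.5
grip_force: 0.0
```

Run:
```python
from h import *
f=eyes.grab_frame('wrist');save(f,'w2')
s=monitor.get_state();print(s['t'],s['position'],s['force'])
```

```text
6.6 [585.26104105 111.96170603 219.69287442] [-3.20964504  1.5902834   1.40411527]
```

View pics/w2.png

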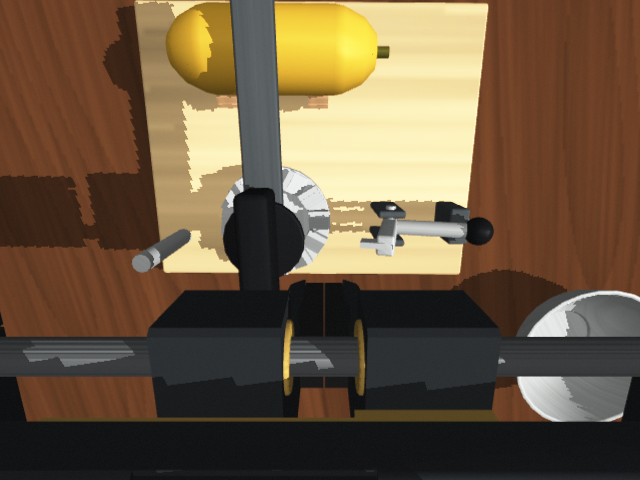

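Pawl is thrown back, with the ball now lying outward at (480,231). I'll settle, open the fingers and measure.

servo_tool(moves="0 0 0 0 0 0 0.06;0 0 0 0 0 0 0.06;0 0 0 0 0 0 0.06;0 0 0 0 0 0 0.06")

```text
t: 7.1
position: [589.9, 108.5, 212.2]
ee_rot: [-2.379, -2.051, 0.002]
force: [0.2, -0.3, -0.3]
finger_gap: 38.5
grip_force: 0.0
```

Run:
```python
from h import *
f=eyes.grab_frame('wrist')
s=monitor.get_state();M=R.from_rotvec(s['ee_rot']).as_matrix();print(s['t'],s['position'],M.round(3),s['finger_gap'])
print('knob_grip',[(np.round(l['rect']).tolist(),round(l['score'],2)) for l in look_for('knob_grip',f)[:2]])
# fin outline: dark mask
g=f['img'].max(2);m=(g<35).astype(np.uint8);
for v in (195,200,205,210): 
    x=np.where(m[v,200:340])[0]+200; print(v,x.min() if len(x) else None,x.max() if len(x) else None)
save(f,'w3',f['img'][150:320,180:360].repeat(3,0).repeat(3,1))
for o in((547,115),(550,117),(553,120)): print(o,M.T@(np.array([*o,122])-s['position']), proj(f,[[*o,146]]))
```

```text
7.15 [589.81986634 108.60426185 212.41864287] [[ 0.147  0.989 -0.001]
 [ 0.989 -0.147  0.   ]
 [-0.    -0.001 -1.   ]] 42.23059075540958
knob_grip [([221.0, 0.0, 326.0, 289.0], 0.96)]
195 236 274
200 233 274
205 234 283
210 234 289
(547, 115) [ 4.37902049e-02 -4.31873967e+01  9.04700185e+01] [[247.4471741  262.37758815]]
(550, 117) [  2.46289863 -40.51384055  90.46659056] [[251.8992448  258.34365243]]
(553, 120) [  5.87115258 -37.9872235   90.46323453] [[256.03840236 252.62014454]]
```

View pics/w3.png

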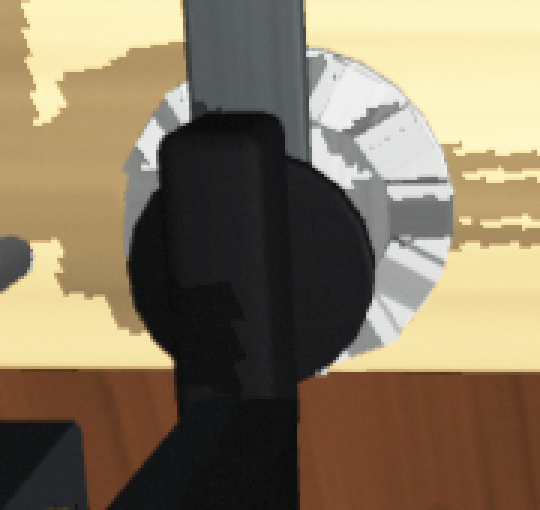

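Run:
```python
from h import *
f=eyes.grab_frame('wrist');s=monitor.get_state();M=R.from_rotvec(s['ee_rot']).as_matrix()
for n,uv,z in(('disc',(264,241),108),('wheel',(276.3,220.7),47),('finend',(250,188),146)):
    p=atz(f,uv,z)
    if n=='finend': p=p-37*np.array([.147,.989,0])
    print(n,p, M.T@(p-s['position']))
```

```text
disc [550.92811375 117.33457165 108.        ] [  2.8103292  -39.6258862  104.81328352]
wheel [551.88039267 118.8520946   47.        ] [  4.4507706  -38.86577886 165.81279909]
finend [551.28098305 119.99736864 146.        ] [  5.49632787 -39.69302144  66.81333735]
```

servo_tool(moves="0 0 0 0.0035 -0.0395 0 0.06;0 0 0 0.0035 -0.0395 0.02 0.06;0 0 0 0.0035 -0.0395 0.05 0.06;0 0 0 0.0035 -0.0395 0.08 0.06;0 0 0 0.0035 -0.0395 0.09 0.06;0 0 0 0.0035 -0.0395 0.09 0.06;0 0 0 0.0035 -0.0395 0.09 0.015;0 0 0 0.0035 -0.0395 0.09 0.015;0 0 0 0.0035 -0.0395 0.09 0.015;0 0 0 0.0035 -0.0395 0.09 0.015;0 0 0 0.0035 -0.0395 0.09 0.015;0 0 0 0.0035 -0.0395 0.09 0.015", newtons=25)

```text
t: 8.75
position: [550.0, 118.2, 123.4]
ee_rot: [-2.377, -2.052, 0.003]
force: [-4.0, -0.1, 6.2]
finger_gap: 19.6
grip_force: 24.9
```

servo_tool(moves="0 0 -6 0 0 0 0.015;0 0 -13 0 0 0 0.015;0 0 -20 0 0 0 0.015;0 0 -27 0 0 0 0.015;0 0 -34 0 0 0 0.015;0 0 -41 0 0 0 0.015;0 0 -48 0 0 0 0.015;0 0 -55 0 0 0 0.015;0 0 -62 0 0 0 0.015;0 0 -69 0 0 0 0.015;0 0 -76 0 0 0 0.015;0 0 -81 0 0 0 0.015;0 0 -84 0 0 0 0.015;0 0 -86 0 0 0 0.015;0 0 -88 0 0 0 0.015;0 0 -88 0 0 0 0.015")

```text
t: 10.75
position: [548.8, 117.3, 123.3]
ee_rot: [-0.285, -3.124, 0.005]
force: [-10.4, -2.5, 10.7]
finger_gap: 20.2
grip_force: 24.9
```

Run:
```python
from h import *
s=monitor.get_state();M=R.from_rotvec(s['ee_rot']).as_matrix();print(s['force'],s['wrist_torque'],np.degrees(np.arctan2(M[1,0],M[0,0])),s['finger_gap'],s['joint_positions'])
```

```text
[-10.44481369  -2.45272055  10.74286864] [-0.56040782  1.65895678  0.04628688] 169.58949125040252 20.24735680557314 [ 0.31717449  0.72561222 -0.84212684  1.8278089   0.67871493  0.91016125
  0.54617791]
```

servo_tool(moves="0 0 -1 0 0 0 0.015;0 0 -2 0 0 0 0.015;0 0 -3 0 0 0 0.015;0 0 -4 0 0 0 0.015;0 0 -4 0 0 0 0.015")

```text
t: 11.38
position: [549.1, 117.3, 123.3]
ee_rot: [-0.179, -3.132, 0.004]
force: [-7.8, -2.9, 8.8]
finger_gap: 19.9
grip_force: 25.7
```

Run:
```python
from h import *
s=monitor.get_state();M=R.from_rotvec(s['ee_rot']).as_matrix();print(s['force'],s['wrist_torque'],np.degrees(np.arctan2(M[1,0],M[0,0])),s['finger_gap'])
```

```text
[-7.76320316 -2.89292109  8.84099223] [-0.43364056  1.55057076 -0.70639929] 173.46050925186287 19.929995343587912
```

servo_tool(moves="0 0 -1 0 0 0 0.015;0 0 -2 0 0 0 0.015;0 0 -2 0 0 0 0.015")

```text
t: 11.75
position: [549.4, 117.2, 123.3]
ee_rot: [-0.125, -3.135, 0.003]
force: [-6.6, -2.5, 7.7]
finger_gap: 20.5
grip_force: 26.4
```

Run:
```python
from h import *
s=monitor.get_state();M=R.from_rotvec(s['ee_rot']).as_matrix();print(s['force'],s['wrist_torque'],np.degrees(np.arctan2(M[1,0],M[0,0])),s['finger_gap'])
```

```text
[-6.62565241 -2.52760882  7.74263663] [-0.37250342  1.31937467 -0.76165146] 175.43896109808836 20.489681063234013
```

Firmly at the stop. Release, rise and check.

servo_tool(moves="0 0 0 0 0 0 0.06;0 0 0 0 0 0 0.06;0 0 0 0 0 0 0.06;0 0 0 0 0 -0.02 0.06;0 0 4 0 0 -0.06 0.0881;0 0 4 0 0 -0.11 0.0881;0 0 4 0 0 -0.13 0.0881;0 0 4 0 0 -0.13 0.0881;0 0 4 0 0 -0.13 0.0881")

```text
t: 12.88
position: [550.5, 117.4, 251.9]
ee_rot: [-0.231, -3.131, 0.001]
force: [-0.5, -0.3, -0.8]
finger_gap: 88.0
grip_force: 0.0
```

Run:
```python
from h import *
f=eyes.grab_frame('wrist');g=eyes.grab_frame('top')
a=cv2.resize(g['img'][170:310,180:300],None,fx=3,fy=3,interpolation=cv2.INTER_CUBIC)
b=cv2.resize(f['img'],(440,330));b=cv2.copyMakeBorder(b,0,90,0,0,cv2.BORDER_CONSTANT)
save(f,'w4',np.hstack([a,b]))
s=monitor.get_state();M=R.from_rotvec(s['ee_rot']).as_matrix();print(s['position'],M.round(3),np.degrees(np.arctan2(M[1,0],M[0,0])))
print([(np.round(l['rect']).tolist(),round(l['score'],2)) for l in look_for('melon_center',f)[:2]])
p=np.array([573,247,46]);print(M.T@(p-s['position']))
```

```text
[550.37979551 117.59209012 251.68906381] [[-0.989  0.146 -0.003]
 [ 0.146  0.989 -0.   ]
 [ 0.003 -0.001 -1.   ]] 171.57651467699904
[([425.0, 142.0, 507.0, 297.0], 0.78), ([180.0, 408.0, 244.0, 422.0], 0.47)]
[ -3.93818629 131.50583259 205.56453596]
```

View pics/w4.png

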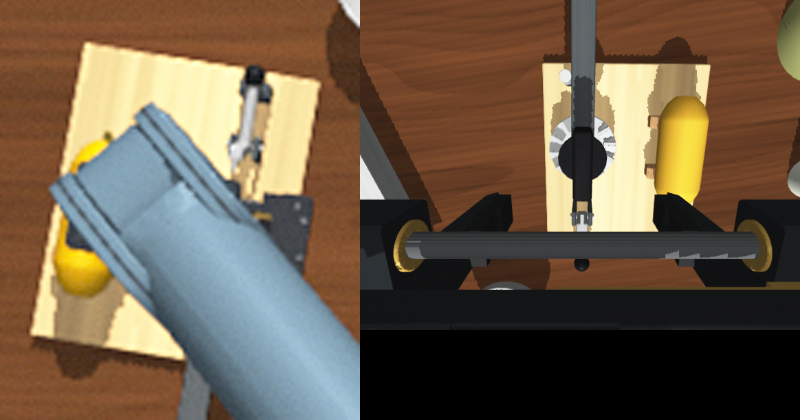

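The bar is now along −x at its stop, and the pawl lies outward. The melon is still in its cradle. I'll move over it, descend, grip and lift.

servo_tool(moves="0 0 0 -0.002 0.05 0 0.0881;0 0 0 -0.002 0.1 0 0.0881;0 0 0 -0.002 0.1305 0 0.0881;0 0 0 -0.002 0.1305 0.02 0.0881;0 0 0 -0.002 0.1305 0.06 0.0881;0 0 0 -0.002 0.1305 0.10 0.0881;0 0 0 -0.002 0.1305 0.13 0.0881;0 0 0 -0.002 0.1305 0.155 0.0881;0 0 0 -0.002 0.1305 0.175 0.0881;0 0 0 -0.002 0.1305 0.19 0.0881;0 0 0 -0.002 0.1305 0.20 0.0881;0 0 0 -0.002 0.1305 0.204 0.0881;0 0 0 -0.002 0.1305 0.204 0.0881;0 0 0 -0.002 0.1305 0.204 0.05;0 0 0 -0.002 0.1305 0.204 0.05;0 0 0 -0.002 0.1305 0.204 0.05;0 0 0 -0.002 0.1305 0.204 0.05;0 0 0 -0.002 0.1305 0.204 0.05;0 0 0 -0.002 0.1305 0.204 0.05", newtons=25)

```text
t: 15.4
position: [572.3, 245.3, 49.4]
ee_rot: [-0.232, -3.133, 0.004]
force: [-1.9, -5.3, 5.2]
finger_gap: 59.4
grip_force: 24.9
```

servo_tool(moves="0 0 0 0 0 0 0.05;0 0 0 0 0 -0.01 0.05;0 0 0 0 0 -0.03 0.05;0 0 0 0 0 -0.06 0.05;0 0 0 0 0 -0.1 0.05;0 0 0 0 0 -0.14 0.05;0 0 0 0 0 -0.18 0.05;0 0 0 0 0 -0.21 0.05;0 0 0 0 0 -0.22 0.05;0 0 0 0 0 -0.22 0.05", newtons=35)

```text
t: 16.65
position: [572.2, 247.0, 269.5]
ee_rot: [0.23, 3.133, 0.0]
force: [0.4, 0.9, -4.1]
finger_gap: 58.8
grip_force: 34.6
```

Run:
```python
from h import *
f=eyes.grab_frame('side');save(f,'s5',f['img'][100:400,200:600])
s=monitor.get_state();M=R.from_rotvec(s['ee_rot']).as_matrix();print(s['position'],s['force'],s['finger_gap'],M.T@(np.array([534,-314,250])-s['position']))
```

```text
[571.82374406 246.55090478 268.4759009 ] [-0.47906999 -0.22409328 -4.77706366] 59.07437049764185 [ -44.65677063 -560.03581745   18.84057831]
```

View pics/s5.png

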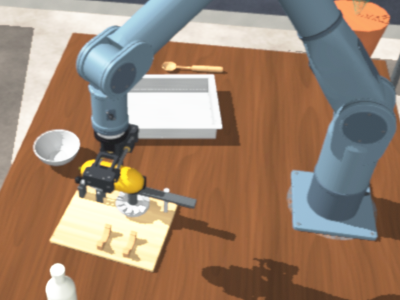

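Melon is held level above the holder. Carry it to the tray.

servo_tool(moves="0 0 0 -0.001 -0.01 0 0.05;0 0 0 -0.002 -0.03 0 0.05;0 0 0 -0.005 -0.06 0 0.05;0 0 0 -0.008 -0.10 0 0.05;0 0 0 -0.012 -0.145 0 0.05;0 0 0 -0.015 -0.19 0 0.05;0 0 0 -0.019 -0.235 0 0.05;0 0 0 -0.023 -0.28 0 0.05;0 0 0 -0.026 -0.325 0 0.05;0 0 0 -0.03 -0.37 0 0.05;0 0 0 -0.033 -0.415 0 0.05;0 0 0 -0.037 -0.46 0 0.05;0 0 0 -0.04 -0.5 0.005 0.05;0 0 0 -0.043 -0.53 0.01 0.05;0 0 0 -0.045 -0.55 0.02 0.05;0 0 0 -0.045 -0.56 0.02 0.05;0 0 0 -0.045 -0.56 0.02 0.05;0 0 0 -0.045 -0.56 0.02 0.05")

```text
t: 18.95
position: [535.2, -312.1, 249.7]
ee_rot: [0.228, 3.133, 0.001]
force: [0.3, 0.7, -3.7]
finger_gap: 58.7
grip_force: 34.6
```

Run:
```python
from h import *
f=eyes.grab_frame('side');g=eyes.grab_frame('wrist')
save(f,'s6',np.hstack([f['img'][100:400,230:590],cv2.resize(g['img'],(400,300))]))
s=monitor.get_state();M=R.from_rotvec(s['ee_rot']).as_matrix();print(s['position'],s['force'],s['finger_gap'],s['joint_positions'],M.T@(np.array([534,-314,29])-s['position']))
```

```text
[ 535.19896298 -312.42056932  249.72844707] [-0.60939386  0.4809609  -4.59282864] 59.09070968040726 [ 1.06693695  0.65876803 -0.91867643  1.58505881  0.55456415  1.17744211
  1.45689093] [  1.08829218  -1.76470122 220.727617  ]
```

View pics/s6.png

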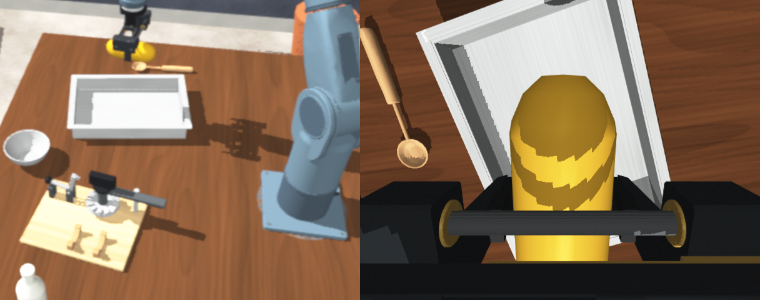

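Melon is centred over the tray and level. Lowering.

servo_tool(moves="0 0 0 0 0 0.015 0.05;0 0 0 0 0 0.04 0.05;0 0 0 0 0 0.075 0.05;0 0 0 0 0 0.11 0.05;0 0 0 0 0 0.14 0.05;0 0 0 0 0 0.165 0.05;0 0 0 0 0 0.185 0.05;0 0 0 0 0 0.20 0.05;0 0 0 0 0 0.208 0.05;0 0 0 0 0 0.213 0.05;0 0 0 0 0 0.216 0.05;0 0 0 0 0 0.218 0.05;0 0 0 0 0 0.218 0.05;0 0 0 0 0 0.218 0.05")

```text
t: 20.8
position: [534.8, -313.8, 31.5]
ee_rot: [0.231, 3.133, -0.0]
force: [0.0, -0.3, -4.1]
finger_gap: 59.2
grip_force: 34.6
```

servo_tool(moves="0 0 0 0 0 0.001 0.05;0 0 0 0 0 0.002 0.05;0 0 0 0 0 0.002 0.05")

```text
t: 21.18
position: [534.7, -313.8, 29.5]
ee_rot: [-0.231, -3.133, 0.0]
force: [-1.0, -0.2, -0.5]
finger_gap: 59.2
grip_force: 34.7
```

servo_tool(moves="0 0 0 0 0 0.0007 0.05;0 0 0 0 0 0.0007 0.05;0 0 0 0 0 0.0007 0.062;0 0 0 0 0 0.0007 0.065;0 0 0 0 0 0.0007 0.07;0 0 0 0 0 0.0007 0.08;0 0 0 0 0 0.0007 0.0881;0 0 0 0 0 0.0007 0.0881;0 0 0 0 0 0.0007 0.0881;0 0 0 0 0 -0.02 0.0881;0 0 0 0 0 -0.06 0.0881;0 0 0 0 0 -0.12 0.0881;0 0 0 0 0 -0.18 0.0881;0 0 0 0 0 -0.22 0.0881;0 0 0 0 0 -0.22 0.0881;0 0 0 0 0 -0.22 0.0881")

```text
t: 23.18
position: [534.2, -313.7, 249.3]
ee_rot: [-0.231, -3.133, 0.001]
force: [-0.6, -0.3, -0.6]
finger_gap: 88.1
grip_force: 0.0
```

Run:
```python
from h import *
f=eyes.grab_frame('side');g=eyes.grab_frame('wrist')
save(f,'s7',np.hstack([f['img'][100:480,200:590],cv2.copyMakeBorder(cv2.resize(g['img'],(400,300)),0,80,0,0,cv2.BORDER_CONSTANT)]))
s=monitor.get_state();print(s['position'],s['force'],s['finger_gap'],np.abs(s['qvel']).max())
```

```text
[ 533.85391954 -313.55753077  248.12288252] [ 0.46023209 -0.27637584 -0.02575875] 88.26560972385826 0.009609464729911423
```

View pics/s7.png

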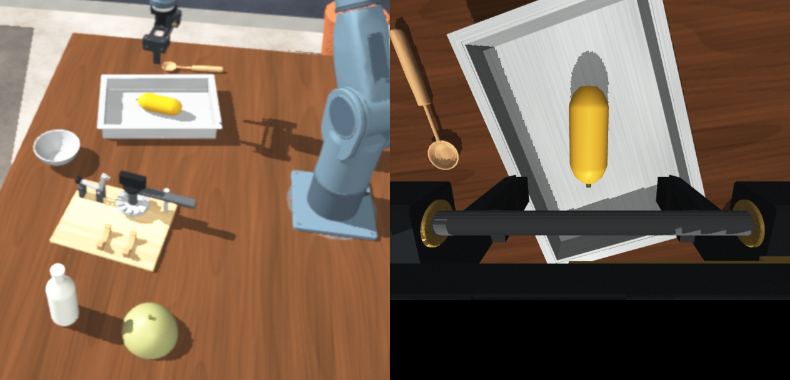

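The melon lies on the tray floor, the bar points to −x and the pawl is thrown back. The bystanders look untouched. I'll check the bar angle numerically and then hand in.

Run:
```python
from h import *
f=eyes.grab_frame('top');im=f['img'].astype(int)
H=np.array([551,118]);c,s=np.cos(np.radians(-8.6)),np.sin(np.radians(-8.6))
for a in(60,80,100,120,140,160):
    b=np.arange(-60,61,2.)
    p=np.array([[H[0]-c*a-s*y,H[1]-s*a+c*y,100] for y in b]);uv=proj(f,p).round().astype(int)
    v=im[uv[:,1],uv[:,0]];m=(v.max(1)-v.min(1)<25)&(v.max(1)<140)
    print(a,b[m].min() if m.any() else None,b[m].max() if m.any() else None,b[m].mean() if m.any() else None)
```

```text
60 -12.0 8.0 -2.0
80 -12.0 12.0 0.0
100 -12.0 10.0 -1.0
120 -14.0 12.0 -1.0
140 -14.0 12.0 -1.0
160 -14.0 12.0 -1.0
```

Bar lies at 0 ± 1°, at its stop.

```bash
python3 -c "
from workcell import r
print(r.close_job())"
```

```text
the job is handed in; nothing more can be done
None
```

The job is handed in: the pawl is thrown back, the bar is at its anticlockwise stop, and the melon lies on the tray floor. The last pictures showed no sign of the half melon, bowl, bottle or spoon having moved.

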